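# Offcut through the swing gate of the keeping pen

### The job

Put the red-brown wooden offcut on the board of the small plywood pen, in front of the orange swing gate, and push it along the board through the gate into the pen, far enough that the gate swings fully shut behind it. It must go through the gate, not be lifted over it or over the walls. Leave the longer pale offcut lying where it is.

Things in the scene. Friction and masses are not known exactly. Their poses are not given: they have to be found in the camera images.
- red_offcut_center (a point): Red-brown wooden block, 50 x 60 x 40 mm (its x, y, z), about 60 g, loose and upright on the bench, right of the vice. This point is its centre, 20 mm above its underside. Either its 60 or its 50 mm side may lie along the lane.
- gateway (a point): Mid-gateway, on top of the fixed pen's 10 mm board. +x: level through the gate into the pen, +z up. Gateway y -35 to +35 mm. Before it a bare apron (x -90 to 0, 96 mm wide), flared cheeks from x -35 to the gateway. Behind it the pen, open on top, x 0 to end wall at +160 mm, y -35 to +52 mm. Walls and cheeks 40 mm high above the board.
- gate (a joint): Orange leaf, 72 mm long, top 38 mm above the board, upright hinge at gateway x 0, y +40 mm. 0 = shut, grows to 1.5 rad as it swings into the pen; never outward. A light spring (about 1 N at mid-leaf) shuts it. It sweeps the pen to x = +72 mm, so it shuts only once the block's rear face is past x = +75 mm and nothing else is in its way.
- pale_offcut_center (a point): Bystander: longer pale wooden block, 45 x 110 x 35 mm (its x, y, z), loose on the bench right of the vice. This point is its centre. It and the red-brown block may have swapped places.

How it is judged:
On the way:
1. the red-brown block stands in the gateway, down on the board, with the gate swung open (value of joint gate above 0.4 rad and x of red_offcut_center in the frame of gateway between -0.03 and 0.06 m and y of red_offcut_center in the frame of gateway between -0.035 and 0.035 m and z of red_offcut_center in the frame of gateway below 0.035 m), for 0.05 s.
At the end, for the whole second after the job is handed in: The red-brown block lies at rest on the floor of the pen, its centre 85 to 160 mm past the gateway and between the walls, and the gate is shut behind it (under 0.1 rad) (value of joint gate below 0.1 rad and x of red_offcut_center in the frame of gateway between 0.085 and 0.16 m and y of red_offcut_center in the frame of gateway between -0.035 and 0.052 m and z of red_offcut_center in the frame of gateway below 0.035 m and linear speed of red_offcut below 0.02 m/s); the robot touches nothing.
It fails at once if the red-brown block is lifted over the gate or walls into the pen (its centre 50 to 120 mm above the board, at rest it is 20, while over the gateway or the pen) (z of red_offcut_center in the frame of gateway between 0.05 and 0.12 m and x of red_offcut_center in the frame of gateway between -0.01 and 0.16 m and y of red_offcut_center in the frame of gateway between -0.035 and 0.052 m).
It fails at once if the pale offcut is moved more than 40 mm (distance of pale_offcut_center from where it was at the start of the episode above 0.04 m).
It also fails if it takes over 53 s, if anything falls off the work surface, if the arm or the gripper's body presses on something with over 40 N, if the wrist force passes 120 N, or if a joint passes its speed limit or range.

### The arm

A 6-joint arm with a two-finger parallel gripper is mounted at the origin on a cart in front of the work surface, level with it; the furniture and walls round the work are solid. World frame = base frame: x ahead of the robot, y to its left, z up, the work surface at z = 0. Lengths are in m, angles in rad, forces in N, time in s.
With the tool pointing down it reaches from about 0.225 to 0.875 m from the base axis. Payload 3.4 kg.
Tool frame: the origin (TCP) lies between the finger pads; the fingertips stand 19 mm ahead of it and the grasp point (between the pads) is the TCP; z points along the fingers, y is the line along which they close (so a half turn about z gives the same grasp; the last joint's range is limited). The gripper opens to 85 mm and grips with 20 to 120 N. Pads are 22 mm wide; open, the fingers measure 114 mm over their backs; the gripper's body (76 mm by 85 mm) begins 54 mm behind the grasp point. The pads swing forward as they close: fully open they stand 13 mm farther back than shut.
Start: joints at [1.148, 0.276, 1.505, -0, 1.361, -0.121], TCP at [0.171, 0.549, 0.25] pointing down, gripper open.
Joint ranges: [-2.89, 2.89], [-0.75, 2.08], [0.22, 2.7], [-1.18, 4.32], [0.11, 2.71], [-2.7, 2.7]. Speed limits (rad/s): [2.57, 2.57, 3.14, 3.14, 3.14, 3.14].

### API

Orientations are given as a unit quaternion [w, x, y, z].
In Python, from rig import get_state, imaging, ticket gives the robot as it stands. The module is installed in compiled form; this text tells all that it offers.
- The arm moves only by the shell command python3 -m inch 'ROWS' [FORCE]. ROWS is JSON, a list of rows, each an object with "claw": the opening, from -1 (shut) to 1 (fully open); "travel": the shift along the world's x, y, z in units of 200 mm (1.0 is 200 mm), a list of three; "turn": the turn about the world's z in units of 180 degrees (1.0 is 180 degrees). A call has 1 to 5 rows; each row is the pose to reach, as a shift and turn from the pose commanded when the call began, turning the shorter way round; what a row does not reach only later rows make up. A row lasts 1/10 s, in which the tool goes at most 50 mm and 8.59 degrees, less where a joint would pass 70% of its speed; a pose out of reach is approached as far as the arm can. A call with a number of a shift or a turn outside -1 to 1 is refused whole. A call with a gripper value outside its range is refused whole. The fingers move at their own pace and stop on an object; FORCE is the grip in N (left out, the last holds). Time passes only in rows, so rows that repeat a pose let the fingers close. It gives the time, the measured TCP pose, the force, the opening and the grip force at its end, in the units of the state.
- get_state(): the state, without advancing time (a new reading comes with each control period).
- imaging.get_image(name): name is "scene" or "side" or "wrist"; returns the picture (420x560x3 uint8, red, green, blue); there is no depth.
- imaging.camera_params(name): a dict with "camera_matrix" (3x3 intrinsics, pixels), "cam_to_world" (4x4, takes a point from camera to world coordinates); the wrist camera has in their place "T_tool_cam" (4x4, takes a point from camera to tool coordinates, whose origin is the TCP and whose axes are the flange's). Camera axes: x right, y down, z forward; pixel columns grow to the right and rows downward; lengths in m; the calibration is good to about 2 mm. A picture is of the moment at which its call begins: read the wrist's pose just before it. camera_params takes no time and is no camera call.
- ticket.sign_off(): hands the job in; it is judged then, once.
The state is a dict: "clock": time; "qpos": joint angles; "qd": joint speeds; "effort": joint torques, N m; "position": TCP position; "ee_rot": TCP orientation; "contact_force": force on the tool from outside, world axes, zero at the start; "moment": the same for the moment, N m; "width": finger opening in m; "gripper_force": force on a finger pad.
Only numpy, scipy, OpenCV 4.12 (cv2) and the standard library are available. Lean on these libraries where they do the work, as an engineer would, in place of code of your own. Each camera call takes 0.05 s, during which the arm holds its last target. There are 200 camera calls.

## Working session

There is one attempt and no reset: what is moved stays moved. The work goes in short steps, Python scripts to look and compute and a shell command to move; the robot and the scene stay as the last step left them, time stands still between calls to the robot, and variables do not carry over. Pictures are saved under pics/ and viewed, at most 10 in all, crops included, and the job is handed in when it is done.

```bash
mkdir -p pics; python3 - <<'E'
from rig import get_state, imaging
import cv2, numpy as np
s=get_state(); print(s['clock'],s['position'],s['ee_rot'],s['width'])
ims=[]
for n in("scene","side","wrist"):
    im=imaging.get_image(n)[:,:,::-1]; cv2.imwrite(f"pics/{n}0.png",im); ims.append(im)
    p=imaging.camera_params(n); print(n,[np.round(v,3).tolist() for v in p.values()])
E
```

```text
0.0 [0.17071836 0.54856704 0.24947446] [-2.28895078e-04  1.50341188e-01  9.88633778e-01 -8.52927402e-04] 0.08513923640921531
scene [[[411.751, 0.0, 281.845], [0.0, 411.751, 211.843], [0.0, 0.0, 1.0]], [[0.692, -0.308, 0.653, -0.084], [-0.722, -0.315, 0.616, -0.481], [0.016, -0.898, -0.44, 0.483], [0.0, 0.0, 0.0, 1.0]]]
side [[[455.538, 0.0, 280.247], [0.0, 455.538, 205.674], [0.0, 0.0, 1.0]], [[0.927, -0.197, 0.32, 0.249], [-0.376, -0.525, 0.763, -0.588], [0.018, -0.828, -0.561, 0.596], [0.0, 0.0, 0.0, 1.0]]]
wrist [[[341.083, 0.0, 285.78], [0.0, 341.083, 209.241], [0.0, 0.0, 1.0]], [[-0.0, -0.947, -0.322, 0.082], [1.0, -0.001, 0.002, -0.001], [-0.002, -0.322, 0.947, -0.124], [0.0, 0.0, 0.0, 1.0]]]
```

View pics/scene0.png

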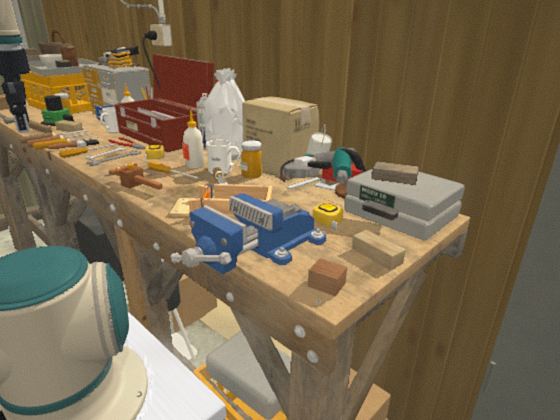

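View pics/side0.png

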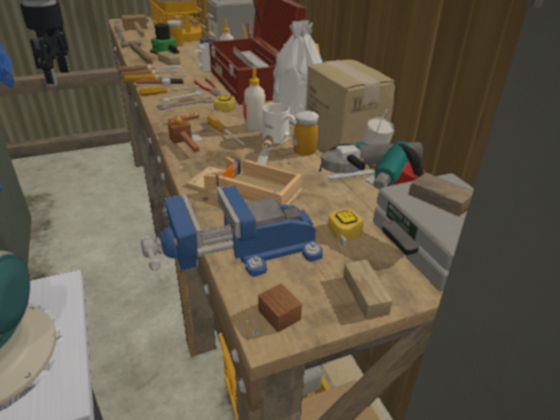

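The red block is at side (280,306) and scene (328,276). The pale block is at side (367,288). The pen sits behind the vice, around side (255,183), with its orange gate near (232,172). Next I'll get rough positions and an enlarged crop of the pen.

```bash
cat > h.py <<'E'
import numpy as np, cv2
from scipy.spatial.transform import Rotation as R
from rig import get_state, imaging
def cam(n,s=None):
    p=imaging.camera_params(n); K=p["camera_matrix"]
    if n!="wrist": return K,np.array(p["cam_to_world"])
    T=np.eye(4); q=s["ee_rot"]; T[:3,:3]=R.from_quat([q[1],q[2],q[3],q[0]]).as_matrix(); T[:3,3]=s["position"]
    return K,T@p["T_tool_cam"]
def ray(K,T,uv,z):
    d=T[:3,:3]@np.linalg.solve(K,[uv[0],uv[1],1.]); return T[:3,3]+d*(z-T[2,3])/d[2]
def snap(n,f):
    s=get_state(); im=np.ascontiguousarray(imaging.get_image(n)[:,:,::-1]); cv2.imwrite(f"pics/{f}.png",im); return im,s
E
python3 - <<'E'
from h import *
K,T=cam("side")
for nm,uv,z in[("red top",(279,300),.04),("pale top",(366,282),.035),("pen near-left",(206,190),.05),("gate",(232,172),.045),("pen far right",(300,180),.05)]: print(nm,ray(K,T,uv,z).round(3))
K,T=cam("scene")
for nm,uv,z in[("red top",(328,269),.04),("pale top",(378,246),.035),("gate",(208,190),.045)]: print(nm,ray(K,T,uv,z).round(3))
im=cv2.imread("pics/side0.png")[150:215,170:320]; a=cv2.resize(im,None,fx=5,fy=5,interpolation=2)
cv2.imwrite("pics/crop0.png",a)
E
```

```text
red top [ 0.459 -0.09   0.04 ]
pale top [ 0.621 -0.1    0.035]
pen near-left [0.429 0.272 0.05 ]
gate [0.509 0.338 0.045]
pen far right [0.644 0.239 0.05 ]
red top [ 0.457 -0.094  0.04 ]
pale top [ 0.608 -0.112  0.035]
gate [0.52  0.363 0.045]
```

View pics/crop0.png

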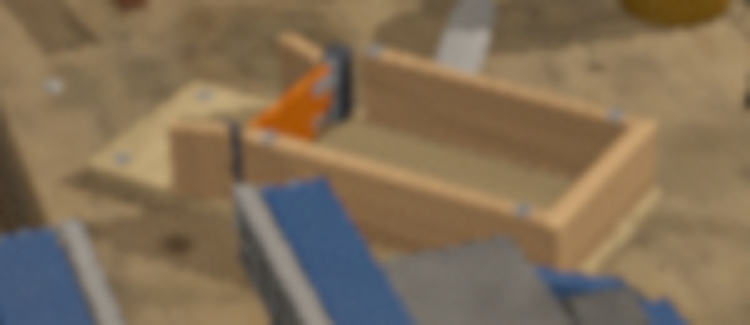

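The pen's +x runs towards world +x and slightly -y. The hinge is on the far side, and the apron is on the left. I'll look from above with the wrist camera.

```bash
python3 -m inch '[{"claw":1,"travel":[0.85,-0.75,0],"turn":0},{"claw":1,"travel":[0.85,-0.75,0],"turn":0},{"claw":1,"travel":[0.85,-0.75,0],"turn":0},{"claw":1,"travel":[0.85,-0.75,0],"turn":0},{"claw":1,"travel":[0.85,-0.75,0],"turn":0}]'
python3 -m inch '[{"claw":1,"travel":[0.45,-0.45,0.1],"turn":0},{"claw":1,"travel":[0.45,-0.45,0.1],"turn":0},{"claw":1,"travel":[0.45,-0.45,0.1],"turn":0},{"claw":1,"travel":[0.45,-0.45,0.1],"turn":0},{"claw":1,"travel":[0.45,-0.45,0.1],"turn":0}]'
python3 - <<'E'
from h import *
im,s=snap("wrist","w1"); print(s["position"],s["clock"])
np.save("s_w1.npy",s,allow_pickle=True)
E
```

```text
clock: 0.65
position: [0.3432, 0.3964, 0.2501]
ee_rot: [0.001, 0.151, 0.988, -0.001]
contact_force: [0.7, 0.4, 0.4]
width: 0.0852
gripper_force: 0.0
clock: 1.15
position: [0.4309, 0.3087, 0.27]
ee_rot: [-0.001, 0.151, 0.989, 0.0]
contact_force: [-0.3, -0.4, -0.1]
width: 0.0852
gripper_force: 0.0
[0.43089053 0.30867621 0.26999108] 1.15
```

View pics/w1.png

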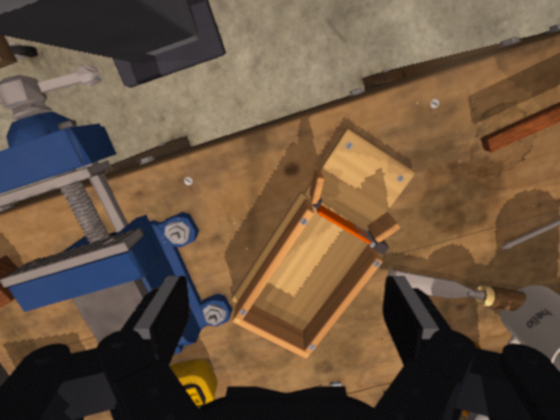

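The overhead view is clear:
- Apron outer corners: about (350,130) and (413,173).
- Orange leaf top: (316,208) to (377,245), with the hinge at the right end.
- Pen end-wall outer corners: (234,320) and (307,356).

```bash
python3 - <<'E'
from h import *
s=np.load("s_w1.npy",allow_pickle=True).item(); K,T=cam("wrist",s)
im=cv2.imread("pics/w1.png"); hsv=cv2.cvtColor(im,cv2.COLOR_BGR2HSV)
m=cv2.inRange(hsv,(5,200,130),(16,255,255)); m[:190]=0;m[260:]=0;m[:,:300]=0;m[:,395:]=0
ys,xs=np.nonzero(m); P=np.array([ray(K,T,(x,y),.048)[:2] for x,y in zip(xs,ys)])
print(len(xs),xs.min(),xs.max(),ys.min(),ys.max())
vx,vy,x0,y0=cv2.fitLine(P.astype(np.float32),2,0,.01,.01).ravel(); print("gate line",vx,vy,x0,y0, np.degrees(np.arctan2(vy,vx)))
pt={k:ray(K,T,uv,z)[:2] for k,uv,z in [("apA",(350,129),.01),("apB",(414,173),.01),("endA",(234,320),.05),("endB",(307,357),.05),("leafA",(316,208),.048),("leafB",(377,245),.048),("sideA",(308,200),.05),("sideB",(383,254),.05)]}
for k,v in pt.items(): print(k,v.round(4))
f=lambda a,b:np.linalg.norm(pt[a]-pt[b]).round(4)
print("apron w",f("apA","apB"),"end w",f("endA","endB"),"leaf",f("leafA","leafB"))
for a,b in(("sideA","endA"),("sideB","endB")):
    d=pt[b]-pt[a];print(np.degrees(np.arctan2(d[1],d[0])),np.hypot(*d))
m0=(pt["apA"]+pt["apB"])/2;  print("apron mid",m0)
E
```

```text
243 318 369 208 243
gate line 0.76082087 0.64896196 0.50204664 0.35195997 40.46338
apA [0.4088 0.3896]
apB [0.4788 0.4478]
endA [0.5784 0.1975]
endB [0.6572 0.2653]
leafA [0.4726 0.3293]
leafB [0.5346 0.3822]
sideA [0.4609 0.3237]
sideB [0.5463 0.3859]
apron w 0.091 end w 0.104 leaf 0.0814
-47.03672758851205 0.1725449596754494
-47.38673232295268 0.1637740314798908
apron mid [0.44381979 0.41868509]
```

Lane heading is about -49°, and the gateway about (0.502, 0.352). The widths agree with the sizes given (apron 91 mm, end wall 104 mm). Now to the red block.

```bash
python3 -m inch '[{"claw":1,"travel":[0,-1,0],"turn":0},{"claw":1,"travel":[0,-1,0],"turn":0},{"claw":1,"travel":[0,-1,0],"turn":0},{"claw":1,"travel":[0,-1,0],"turn":0},{"claw":1,"travel":[0,-1,0],"turn":0}]' | head -2
python3 -m inch '[{"claw":1,"travel":[0,-1,0],"turn":0},{"claw":1,"travel":[0,-1,0],"turn":0},{"claw":1,"travel":[0,-1,0],"turn":0},{"claw":1,"travel":[0,-1,0],"turn":0},{"claw":1,"travel":[0,-1,0],"turn":0}]' |head -2
python3 - <<'E'
from h import *
K,T=cam("wrist",np.load("s_w1.npy",allow_pickle=True).item())
for uv in((130,245),(110,155),(140,230),(200,300)): print("vice",uv,ray(K,T,uv,.1).round(3),ray(K,T,uv,.03).round(3))
im,s=snap("wrist","w2"); print(s["position"],s["ee_rot"],s["clock"]); np.save("s_w2.npy",s,allow_pickle=True)
K,T=cam("wrist",s); hsv=cv2.cvtColor(im,cv2.COLOR_BGR2HSV)
m=cv2.inRange(hsv,(0,110,40),(12,255,255))
cs,_=cv2.findContours(m,0,2)
for c in cs:
    if cv2.contourArea(c)>300:
        W=np.array([ray(K,T,p[0],.04)[:2] for p in c],np.float32); r=cv2.minAreaRect(W*1000)
        print(cv2.contourArea(c),cv2.boundingRect(c),r, cv2.boxPoints(cv2.minAreaRect(c)).tolist())
E
```

```text
clock: 1.7
position: [0.4299, 0.1051, 0.2701]
clock: 2.2
position: [0.4315, -0.0948, 0.2701]
vice (130, 245) [0.437 0.153 0.1  ] [0.458 0.11  0.03 ]
vice (110, 155) [0.355 0.174 0.1  ] [0.356 0.136 0.03 ]
vice (140, 230) [0.426 0.168 0.1  ] [0.444 0.129 0.03 ]
vice (200, 300) [0.513 0.193 0.1  ] [0.551 0.16  0.03 ]
[ 0.43145564 -0.09483081  0.27009903] [ 2.94369029e-04  1.52875229e-01  9.88244686e-01 -1.23248278e-03] 2.2
2649.5 (267, 161, 68, 69) ((458.4266662597656, -88.02189636230469), (57.20604705810547, 61.24053955078125), 13.066251754760742) [[262.3916931152344, 188.5006866455078], [310.4855041503906, 159.22621154785156], [337.1917419433594, 203.10069274902344], [289.0979309082031, 232.3751678466797]]
```

View pics/w2.png

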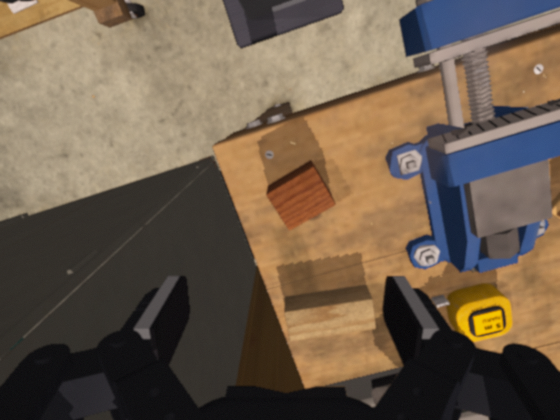

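The red block's top is at about wrist (300,192). Its 50 mm side lies at about 13.5° and its centre is about (0.461, -0.088), which agrees with the other two views. I'll grasp across the 50 mm side by turning the tool -59°.

```bash
python3 -m inch '[{"claw":1,"travel":[0.15,0.035,-0.4],"turn":-0.2},{"claw":1,"travel":[0.15,0.035,-0.4],"turn":-0.2},{"claw":1,"travel":[0.15,0.035,-0.4],"turn":-0.2},{"claw":1,"travel":[0.15,0.035,-0.4],"turn":-0.2},{"claw":1,"travel":[0.15,0.035,-0.4],"turn":-0.2}]' | head -3
python3 -m inch '[{"claw":1,"travel":[0,0,-0.3],"turn":-0.128},{"claw":1,"travel":[0,0,-0.3],"turn":-0.128},{"claw":1,"travel":[0,0,-0.3],"turn":-0.128},{"claw":1,"travel":[0,0,-0.3],"turn":-0.128},{"claw":1,"travel":[0,0,-0.3],"turn":-0.128}]' | head -3
python3 - <<'E'
from h import *
im,s=snap("wrist","w3"); print(s["position"],s["ee_rot"],s["clock"])
K,T=cam("wrist",s); 
m=cv2.inRange(cv2.cvtColor(im,cv2.COLOR_BGR2HSV),(0,110,40),(12,255,255))
for c in cv2.findContours(m,0,2)[0]:
    if cv2.contourArea(c)>300:
        W=np.array([ray(K,T,p[0],.04)[:2] for p in c],np.float32); print(cv2.contourArea(c),cv2.boundingRect(c),cv2.minAreaRect(W*1000))
E
```

```text
clock: 2.75
position: [0.4609, -0.081, 0.1898]
ee_rot: [-0.001, 0.447, 0.894, 0.001]
clock: 3.25
position: [0.4614, -0.0828, 0.1308]
ee_rot: [0.0, 0.616, 0.788, 0.0]
[ 0.46138356 -0.08284931  0.1307611 ] [3.96819463e-04 6.15961459e-01 7.87776105e-01 3.63547825e-04] 3.25
6661.5 (246, 174, 77, 95) ((460.77789306640625, -83.48876953125), (49.90631866455078, 67.53582763671875), 13.850911140441895)
```

View pics/w3.png

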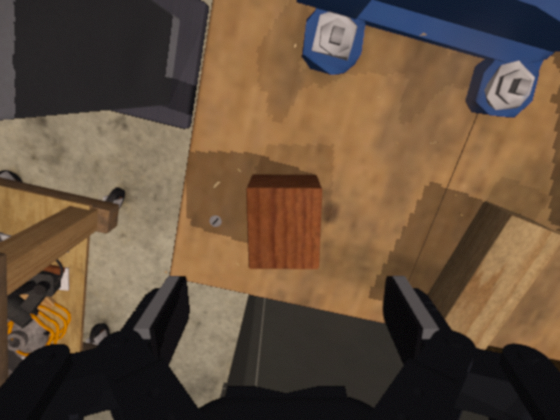

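The fingers are aligned with the block, which shows square at (246-322, 186-269). Only about 4 mm of correction is needed, then I descend and grip.

```bash
python3 -m inch '[{"claw":1,"travel":[0,-0.02,-0.25],"turn":0},{"claw":1,"travel":[0,-0.02,-0.45],"turn":0},{"claw":1,"travel":[0,-0.02,-0.53],"turn":0},{"claw":1,"travel":[0,-0.02,-0.53],"turn":0},{"claw":1,"travel":[0,-0.02,-0.53],"turn":0}]' 30
python3 -m inch '[{"claw":-1,"travel":[0,0,0],"turn":0},{"claw":-1,"travel":[0,0,0],"turn":0},{"claw":-1,"travel":[0,0,0],"turn":0},{"claw":-1,"travel":[0,0,0],"turn":0},{"claw":-1,"travel":[0,0,0],"turn":0}]' 30
```

```text
clock: 3.8
position: [0.4617, -0.088, 0.0249]
ee_rot: [0.001, 0.617, 0.787, 0.0]
contact_force: [0.6, 0.0, -0.2]
width: 0.0858
gripper_force: 0.0
clock: 4.3
position: [0.4619, -0.0883, 0.0256]
ee_rot: [0.001, 0.618, 0.786, 0.001]
contact_force: [-0.2, 0.7, 6.7]
width: 0.0495
gripper_force: 32.2
```

Gripped at 49.5 mm. Lift and carry to the apron at lane x -55 mm, about (0.466, 0.393), turning +27°.

```bash
python3 -m inch '[{"claw":-1,"travel":[0,0,0.25],"turn":0},{"claw":-1,"travel":[0,0,0.5],"turn":0},{"claw":-1,"travel":[0,0,0.75],"turn":0},{"claw":-1,"travel":[0,0,1],"turn":0},{"claw":-1,"travel":[0,0,1],"turn":0}]'
python3 -m inch '[{"claw":-1,"travel":[0,0.2,0.15],"turn":0},{"claw":-1,"travel":[0,0.4,0.15],"turn":0.03},{"claw":-1,"travel":[0,0.6,0.15],"turn":0.07},{"claw":-1,"travel":[0,0.8,0.15],"turn":0.11},{"claw":-1,"travel":[0,1,0.15],"turn":0.15}]' | head -2
python3 -m inch '[{"claw":-1,"travel":[0,0.25,0],"turn":0},{"claw":-1,"travel":[0,0.5,0],"turn":0},{"claw":-1,"travel":[0,0.75,0],"turn":0},{"claw":-1,"travel":[0,1,0],"turn":0},{"claw":-1,"travel":[0,1,0],"turn":0}]' | head -2
python3 -m inch '[{"claw":-1,"travel":[0.02,0.2,0],"turn":0},{"claw":-1,"travel":[0.02,0.4,0],"turn":0},{"claw":-1,"travel":[0.02,0.4,-0.2],"turn":0},{"claw":-1,"travel":[0.02,0.4,-0.3],"turn":0},{"claw":-1,"travel":[0.02,0.4,-0.3],"turn":0}]'
python3 - <<'E'
from h import *
im,s=snap("side","s4"); im2,s=snap("wrist","w4"); print(s["position"],s["ee_rot"],s["clock"]); np.save("s_w4.npy",s,allow_pickle=True)
cv2.imwrite("pics/c4.png",np.vstack([cv2.resize(im2,(400,300)),cv2.resize(im[100:250,120:320],(400,300),interpolation=2)]))
E
```

```text
clock: 4.8
position: [0.465, -0.0893, 0.2317]
ee_rot: [0.008, 0.618, 0.786, 0.003]
contact_force: [1.4, -1.0, -1.2]
width: 0.0494
gripper_force: 32.0
clock: 5.3
position: [0.4602, 0.1135, 0.2539]
clock: 5.8
position: [0.4601, 0.3178, 0.2532]
clock: 6.3
position: [0.4626, 0.3902, 0.1902]
ee_rot: [-0.002, 0.417, 0.909, -0.004]
contact_force: [-0.1, -1.5, -0.8]
width: 0.0499
gripper_force: 32.0
[0.46390328 0.39084633 0.19249157] [-0.0010788   0.41736262  0.9087372  -0.00199315] 6.35
```

View pics/c4.png

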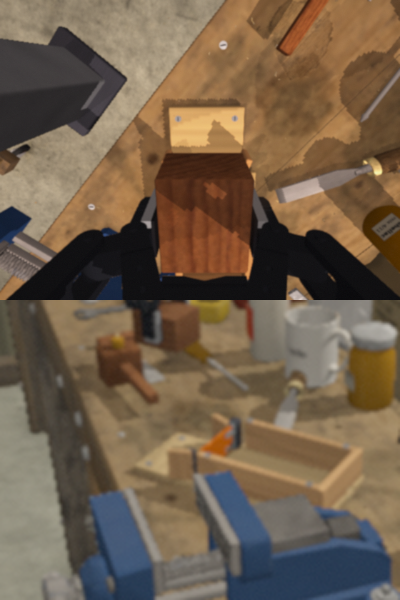

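Held upright. The apron's rear edge runs level in the wrist view, from (168,108) to (244,107) in the small picture, so the yaw is good. I'll refine the lane from that edge.

```bash
python3 - <<'E'
from h import *
s=np.load("s_w4.npy",allow_pickle=True).item(); K,T=cam("wrist",s)
im=cv2.imread("pics/w4.png"); 
a=ray(K,T,(168*1.4,107*1.4),.01)[:2]; b=ray(K,T,(244*1.4,107*1.4),.01)[:2]
d=b-a; print(a,b,np.hypot(*d),np.degrees(np.arctan2(d[1],d[0])))
v=d/np.hypot(*d); u=np.array([v[1],-v[0]]); m=(a+b)/2; print("mid",m,"gateway",m+.09*u,"place -.055",m+.035*u,"tool yaw",2*np.degrees(np.arctan2(s['ee_rot'][2],s['ee_rot'][1]))-90)
E
```

```text
[0.40674095 0.38708806] [0.47893452 0.44911562] 0.09518050686504026 40.66864218905696
mid [0.44283774 0.41810184] gateway [0.50148924 0.34983764] place -.055 [0.46564666 0.39155465] tool yaw 40.66348421592866
```

```bash
python3 -m inch '[{"claw":-1,"travel":[0.01,0.005,-0.25],"turn":0},{"claw":-1,"travel":[0.01,0.005,-0.5],"turn":0},{"claw":-1,"travel":[0.01,0.005,-0.65],"turn":0},{"claw":-1,"travel":[0.01,0.005,-0.74],"turn":0},{"claw":-1,"travel":[0.01,0.005,-0.74],"turn":0}]'
```

```text
clock: 6.9
position: [0.4666, 0.392, 0.0452]
ee_rot: [-0.001, 0.418, 0.909, -0.001]
contact_force: [-0.6, -0.2, -0.3]
width: 0.0494
gripper_force: 32.0
```

```bash
python3 -m inch '[{"claw":-1,"travel":[0,0,-0.025],"turn":0},{"claw":-1,"travel":[0,0,-0.04],"turn":0},{"claw":-1,"travel":[0,0,-0.04],"turn":0},{"claw":1,"travel":[0,0,-0.04],"turn":0},{"claw":1,"travel":[0,0,-0.04],"turn":0}]'
python3 -m inch '[{"claw":1,"travel":[0,0,0],"turn":0},{"claw":1,"travel":[0,0,0],"turn":0},{"claw":1,"travel":[0,0,0.2],"turn":0},{"claw":1,"travel":[0,0,0.4],"turn":0},{"claw":1,"travel":[0,0,0.5],"turn":0}]'
python3 -m inch '[{"claw":-0.7,"travel":[-0.1,0.12,0],"turn":0},{"claw":-0.7,"travel":[-0.2,0.235,0],"turn":0},{"claw":-0.7,"travel":[-0.2,0.235,0],"turn":0},{"claw":-0.7,"travel":[-0.2,0.235,0],"turn":0},{"claw":-0.7,"travel":[-0.2,0.235,0],"turn":0}]'
python3 - <<'E'
from h import *
im,s=snap("wrist","w5"); print(s["position"],s["clock"]); np.save("s_w5.npy",s,allow_pickle=True)
E
```

```text
clock: 7.4
position: [0.4673, 0.3934, 0.0392]
ee_rot: [0.0, 0.417, 0.909, 0.001]
contact_force: [-0.3, -0.6, 1.0]
width: 0.0763
gripper_force: 0.0
clock: 7.9
position: [0.4683, 0.394, 0.1418]
ee_rot: [0.001, 0.417, 0.909, 0.002]
contact_force: [0.0, -0.5, 0.4]
width: 0.0854
gripper_force: 0.0
clock: 8.4
position: [0.4273, 0.4396, 0.1382]
ee_rot: [0.0, 0.417, 0.909, -0.0]
contact_force: [0.2, -0.2, -0.3]
width: 0.0135
gripper_force: 0.0
[0.42726216 0.43957103 0.1381747 ] 8.4
```

View pics/w5.png

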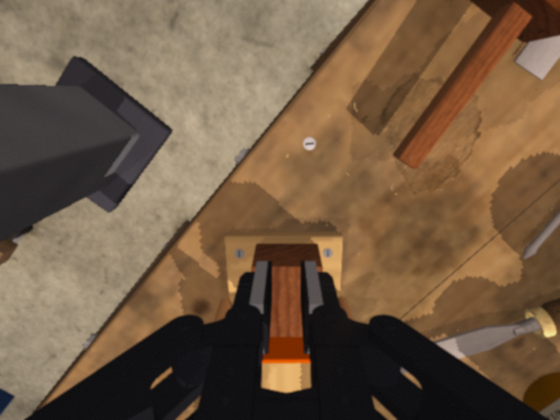

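The block stands straight on the apron (254-320 wide, mid 287, against an apron mid of 284.5) with its rear about 5 mm inside the edge. Lower the nearly closed fingers behind it and push along the lane.

```bash
python3 -m inch '[{"claw":-0.7,"travel":[-0.007,-0.006,-0.2],"turn":0},{"claw":-0.7,"travel":[-0.007,-0.006,-0.4],"turn":0},{"claw":-0.7,"travel":[-0.007,-0.006,-0.505],"turn":0},{"claw":-0.7,"travel":[-0.007,-0.006,-0.505],"turn":0},{"claw":-0.7,"travel":[-0.007,-0.006,-0.505],"turn":0}]' 60
python3 -m inch '[{"claw":-0.7,"travel":[0.065,-0.076,0],"turn":0},{"claw":-0.7,"travel":[0.13,-0.152,0],"turn":0},{"claw":-0.7,"travel":[0.195,-0.227,0],"turn":0},{"claw":-0.7,"travel":[0.26,-0.303,0],"turn":0},{"claw":-0.7,"travel":[0.325,-0.38,0],"turn":0}]'
python3 - <<'E'
from h import *
im,s=snap("wrist","w6"); i2,_=snap("side","s6"); d=np.array(s["position"][:2])-[.5015,.35]; print(d@[.652,-.758],d@[.758,.652],s["contact_force"])
cv2.imwrite("pics/c6.png",np.vstack([cv2.resize(im,(400,300)),cv2.resize(i2[130:230,150:320],(400,235),interpolation=2)]))
E
```

```text
clock: 8.95
position: [0.4263, 0.4386, 0.0375]
ee_rot: [0.0, 0.418, 0.909, 0.0]
contact_force: [0.3, 0.3, 0.2]
width: 0.0128
gripper_force: 0.0
clock: 9.45
position: [0.4923, 0.3631, 0.0397]
ee_rot: [0.001, 0.417, 0.909, 0.002]
contact_force: [-0.7, 0.8, -0.4]
width: 0.0128
gripper_force: 0.4
-0.01590672044856647 0.0015245133133718535 [-0.6740934   0.76785906 -0.43132882]
```

View pics/c6.png

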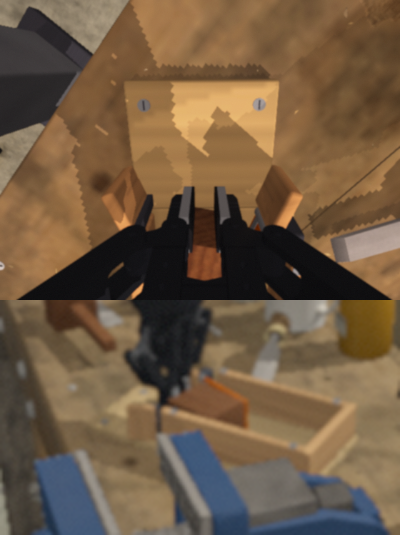

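The block is in the gateway with the gate swung open beside it, and the forces are small. Push the remaining 97 mm, then lift straight out.

```bash
python3 -m inch '[{"claw":-0.7,"travel":[0.06,-0.07,0],"turn":0},{"claw":-0.7,"travel":[0.12,-0.14,0],"turn":0},{"claw":-0.7,"travel":[0.18,-0.21,0],"turn":0},{"claw":-0.7,"travel":[0.24,-0.28,0],"turn":0},{"claw":-0.7,"travel":[0.28,-0.326,0],"turn":0}]'
python3 -m inch '[{"claw":-0.7,"travel":[0.02,-0.023,0],"turn":0},{"claw":-0.7,"travel":[0.036,-0.042,0],"turn":0},{"claw":-0.7,"travel":[0.036,-0.042,0],"turn":0}]'
```

```text
clock: 10.05
position: [0.548, 0.296, 0.0373]
ee_rot: [0.0, 0.418, 0.909, 0.0]
contact_force: [-0.9, 0.7, 0.2]
width: 0.0129
gripper_force: 0.5
clock: 10.35
position: [0.5542, 0.2888, 0.0372]
ee_rot: [0.0, 0.418, 0.909, 0.0]
contact_force: [-0.9, 0.3, 0.2]
width: 0.0125
gripper_force: 0.0
```

```bash
python3 -m inch '[{"claw":-0.7,"travel":[-0.013,0.015,0],"turn":0},{"claw":-0.7,"travel":[-0.013,0.015,0.1],"turn":0},{"claw":-0.7,"travel":[-0.013,0.015,0.2],"turn":0},{"claw":-0.7,"travel":[-0.013,0.015,0.4],"turn":0},{"claw":-0.7,"travel":[-0.013,0.015,0.6],"turn":0}]'
python3 -m inch '[{"claw":-0.7,"travel":[-0.2,0.1,0.4],"turn":0},{"claw":-0.7,"travel":[-0.4,0.2,0.4],"turn":0},{"claw":-0.7,"travel":[-0.6,0.3,0.4],"turn":0},{"claw":-0.7,"travel":[-0.6,0.3,0.4],"turn":0},{"claw":-0.7,"travel":[-0.6,0.3,0.4],"turn":0}]'
python3 - <<'E'
from h import *
im,s=snap("wrist","w7"); i2,_=snap("side","s7"); print(s["position"],s["clock"])
cv2.imwrite("pics/c7.png",np.vstack([cv2.resize(im,(400,300)),cv2.resize(i2[130:230,150:320],(400,235),interpolation=2)]))
E
```

```text
clock: 10.85
position: [0.5497, 0.2928, 0.1578]
ee_rot: [-0.001, 0.417, 0.909, -0.001]
contact_force: [1.0, 0.8, 0.5]
width: 0.013
gripper_force: 0.0
clock: 11.35
position: [0.4283, 0.3537, 0.2383]
ee_rot: [0.0, 0.415, 0.91, 0.001]
contact_force: [0.8, -0.3, -0.0]
width: 0.0129
gripper_force: 0.0
[0.42833669 0.35367379 0.23825216] 11.35
```

View pics/c7.png

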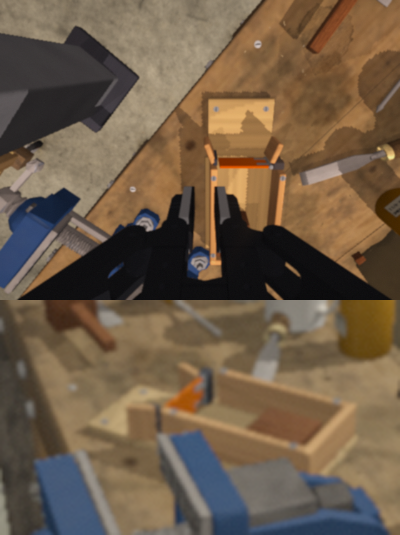

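The gate is shut: the orange leaf lies straight across at (218-270, 162) in the wrist view. The block lies flat at the far end of the pen, and the robot is clear.

```bash
python3 -c "
from rig import ticket
print(ticket.sign_off())"
```

```text
the job is handed in; nothing more can be done
None
```

I pushed the red-brown block through the gate to the far end of the pen, the gate swung shut behind it, the pale offcut was left untouched, and I handed the job in at about 11.5 s (no verdict came back).

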